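Ease the sagging bolt over its bent keeper and hold the stock cage ajar

ROBOT

A 6-joint arm with a two-finger parallel gripper is mounted at the origin on a cart in front of the work surface, level with it; the furniture and walls round the work are solid. World frame = base frame: x ahead of the robot, y to its left, z up, the work surface at z = 0. Lengths are in m, angles in rad, forces in N, time in s.
With the tool pointing down it reaches from about 0.35 to 0.85 m from the base axis. Payload 8.1 kg.
Tool frame: the origin (TCP) lies midway between the tips of the shut fingers; the grasp point (between the pads) lies 19 mm behind it (robot.grip_point_offset is the distance from the TCP to the grasp point, in m); z points along the fingers, y is the line along which they close (so a half turn about z gives the same grasp; the last joint's range is limited). The gripper opens to 93 mm and grips with 3 to 60 N. Pads are 15 mm wide; open, the fingers measure 128 mm over their backs; the gripper's body (75 mm by 188 mm) begins 65 mm behind the grasp point.
Start: joints at [1.186, 0.13, 1.488, -0, 1.523, -0.085], TCP at [0.177, 0.573, 0.219] pointing down, gripper open.
Joint ranges: [-2.96, 2.96], [-0.89, 2.26], [0.02, 2.5], [-1.34, 4.48], [0, 2.73], [-2.66, 2.66]. Speed limits (rad/s): [2.39, 2.39, 2.79, 3.14, 3.14, 3.14].

INTERFACE

Orientations are given as a rotation vector (axis times angle).
In Python, from plant import robot, read_camera, job gives the robot as it stands.
- The arm moves only by the shell command python3 -m inch 'ROWS' [FORCE]. ROWS is JSON, one flat list of numbers, 5 for each row, row after row: the shift along the world's x, y, z in mm, then the turn about the world's z in degrees, then the opening in per cent of the stroke, from 0 (shut) to 100 (fully open). In form: [dx, dy, dz, yaw, hand, dx, dy, dz, yaw, hand, ...]. A call has 1 to 10 rows; each row is the pose to reach, as a shift and turn from the pose commanded when the call began; what a row does not reach only later rows make up. A row lasts 1/12 s, in which the tool goes at most 41.7 mm and 7.16 degrees, less where a joint would pass 70% of its speed; a pose out of reach is approached as far as the arm can. A call with a gripper value outside its range is refused whole. The fingers move at their own pace and stop on an object; FORCE is the grip in N (left out, the last holds). Time passes only in rows, so rows that repeat a pose let the fingers close. It gives the time, the measured TCP pose, the force, the opening and the grip force at its end, in the units of the state.
- robot.read_state(): the state, without advancing time (a new reading comes with each control period).
- read_camera(name): name is "scene" or "top" or "wrist"; returns a dict with "image" (420x560x3 uint8, blue, green, red), "K" (3x3 intrinsics, pixels), "D" ([k1, k2, p1, p2, k3] as OpenCV has them; the pictures are not rectified), "extrinsics" (4x4, takes a point from world to camera coordinates); the wrist camera has in their place "mount" (4x4, takes a point from camera to tool coordinates, whose origin is the TCP and whose axes are the flange's). Camera axes: x right, y down, z forward; pixel columns grow to the right and rows downward; lengths in m; the calibration is good to about 2 mm. A picture is of the moment at which its call begins: read the wrist's pose just before it. There is no depth.
- job.close_job(): hands the job in; it is judged then, once.
The state is a dict: "t": time; "q": joint angles; "dq": joint speeds; "joint_torque": joint torques, N m; "tool_pos": TCP position; "orientation": TCP orientation; "force": force on the tool from outside, world axes, zero at the start; "wrist_torque": the same for the moment, N m; "opening": finger opening in m; "gripper_force": force on a finger pad.
Only numpy, scipy, OpenCV 4.12 (cv2) and the standard library are available. Lean on these libraries where they do the work, as an engineer would, in place of code of your own. Each camera call takes 0.05 s, during which the arm holds its last target. There are 200 camera calls.

TASK

The bolt on the little barred stock cage sags in its worn guides, so its turned-down nose hangs behind the bent-up lip of the keeper: lift the bolt while you draw it back over the lip, without wrenching it against the keeper. The gate springs shut by itself, so then swing it about 30 degrees open and finish still holding it there, bolt drawn back, so that I can reach in for the stone; do not shift the tea cup that stands in front of the gate.

Things in the scene. Friction and masses are not known exactly. Their poses are not given: they have to be found in the camera images.
- cage: stock cage of dark steel with thin bars, 170 mm deep, 270 wide, 150 high, fixed to the bench. Origin: centre of its underside, on the bench top; x points from the gate to the back, y to the left as one faces the gate, z up. Gate: the front, middle plane at x = -0.090, hinge axis at y = -0.123 (right), free edge at y = +0.087. Only the bolt's knob stands higher than 150 mm
- gate_leaf: the barred gate. Origin: on the vertical hinge axis, at bench level; the gate reaches from there 210 mm along its own +y, from 18 to 148 mm above the bench, 6 mm thick; -x is its outward normal. On the way from the robot a handpiece hangs (x 0.23, y 0.20, z 0.33 to 0.52 m in the world) below a wire (x 0.23, y 0.11 to 0.21, z 0.73); a hand leaning to the left keeps the forearm clear of them
- gate (a joint): opening angle of the gate, rad: 0 shut; grows as the free left edge comes out to the front (anticlockwise seen from above); stop at 1.75. Hinge springs always push it shut, with 1.5 to 3 N at the knob, more the wider it is open
- bolt_bar: the bolt: a round steel bar, 10 mm thick, 155 mm long, on the front of the gate's top rail, in two tall worn guides. Origin: on the bar's axis under the knob, 126 mm above the bench when it sags, 12 mm in front of the gate's middle plane, 155 mm from the hinge axis along the gate when shot home. Its nose at the left end (14 mm long, 11 wide) is turned down to 13 mm below the axis
- bolt (a joint): how far the bolt is drawn back, m: 0 shot home, 0.042 fully drawn. It slides along the gate, level, towards the hinge, with about 1 N of friction and no spring: it stays where it is left. The nose is out of the keeper from 0.026 on
- bolt_lift (a joint): how far the bolt is lifted in its worn guides, m: 0 sagging (its weight of 1.1 to 1.8 N drops it again), 0.013 at the top stop. To pass the keeper's lip it must be lifted more than 0.007 while it is drawn from 0 to 0.024; unlifted, the lip stops it after about 4 mm
- bolt_knob (a point): middle of the upright round steel knob on the bolt, the part to hold: 16 mm diameter over 28 mm of height, a 21 mm rim above that. Bolt home and sagging: 175 mm above the bench; x = -0.102, y = +0.032 in the cage's frame, 155 mm from the hinge axis along the gate. The gate's top is 27 mm below this point. One piece with the bolt; its axes are the gate's
- keeper: steel trough, open on top, on the fixed stile left of the gate. Origin: at its mouth, on the level of the sagging bolt's axis. The mouth has a bent-up lip, 6.5 mm below the origin at its top, and the bolt's nose hangs just behind it. The trough's front wall holds the gate shut until the nose is drawn out, lifted or not
- tea_cup: pale tea cup, 69 mm wide, 51 mm high, loose, in front of the gate, which would strike it when opened by about 45 degrees or more. Origin: centre of its foot

How it is judged:
On the way, in this order (a step that is already met when the one before it is completed fails the run):
1. the bolt is lifted in its guides while its nose is still in the keeper (value of joint bolt_lift above 0.0055 m and value of joint bolt below 0.02 m), for 0.05 s.
2. the bolt is drawn back clear of the keeper, the gate still shut (value of joint bolt above 0.027 m and value of joint gate below 0.2 rad), for 0.05 s.
3. the gate is swung ajar (value of joint gate above 0.37 rad), for 0.2 s.
At the end, for the whole second after the job is handed in: The gate stands 21 to 39 degrees (0.37 to 0.68 rad) open and still, held there against its spring by the robot's fingers (on the knob, bolt or gate, more than 0.5 N) and by nothing else; the bolt is drawn back at least 22 mm; the tea cup is where it was (value of joint gate between 0.37 and 0.68 rad and velocity of joint gate between -0.08 and 0.08 rad/s and value of joint bolt above 0.022 m and contact force between the fingers and gate_leaf above 0.5 N and contact force between gate_leaf and tea_cup below 0.05 N); the arm keeps its last pose, push and grip.
It fails at once if the bolt is wrenched against the keeper (more than 30 N) (contact force between bolt_bar and keeper above 30 N).
It fails at once if the tea cup is shifted by more than 15 mm (distance of tea_cup from where it was at the start of the episode above 0.015 m).
It also fails if it takes over 32 s, if anything falls off the work surface, if the arm or the gripper's body presses on something with over 40 N, if the wrist force passes 120 N, or if a joint passes its speed limit or range.

## Working session

There is one attempt and no reset: what is moved stays moved. The work goes in short steps, Python scripts to look and compute and a shell command to move; the robot and the scene stay as the last step left them, time stands still between calls to the robot, and variables do not carry over. Pictures are saved under pics/ and viewed, at most 10 in all, crops included, and the job is handed in when it is done.

```bash
mkdir -p pics; ls
python3 - <<'E'
from plant import robot, read_camera
import cv2,numpy as np
s=robot.read_state();print(s['t'],s['tool_pos'],s['orientation'],s['opening'])
for n in("scene","top","wrist"):
    c=read_camera(n);cv2.imwrite(f"pics/{n}0.png",c["image"])
    np.savez(f"{n}0.npz",**{k:np.array(v) for k,v in c.items() if k!="image"})
    print(n,c["K"],c["D"],c.get("extrinsics",c.get("mount")))
E
```

```text
pics
0.0 [0.176956   0.57273014 0.21761535] [-4.69071239e-01 -3.10595210e+00  2.70133084e-03] 0.09292121738709566
scene [[409.83296273   0.         284.95511215]
 [  0.         409.83296273 208.38984268]
 [  0.           0.           1.        ]] [-0.0634788  0.         0.         0.         0.       ] [[ 0.99575494 -0.0915397  -0.00962163 -0.45729653]
 [-0.05828865 -0.54622541 -0.8356077   0.31767975]
 [ 0.0712357   0.83262133 -0.54924238  0.60788438]
 [ 0.          0.          0.          1.        ]]
top [[509.32223588   0.         284.35182335]
 [  0.         509.32223588 206.27494947]
 [  0.           0.           1.        ]] [-0.17109775  0.          0.          0.          0.        ] [[ 0.00429158 -0.99998777  0.00245863  0.34608847]
 [-0.98643591 -0.00463684 -0.16408134  0.53206968]
 [ 0.16409073 -0.00172111 -0.98644375  1.00685423]
 [ 0.          0.          0.          1.        ]]
wrist [[319.33227304   0.         277.2976496 ]
 [  0.         319.33227304 199.74002947]
 [  0.           0.           1.        ]] [0.01452726 0.         0.         0.         0.        ] [[ 8.70741080e-04 -9.63820715e-01 -2.66549940e-01  7.38220921e-02]
 [ 9.99999591e-01  9.04004272e-04 -2.09086586e-06  4.73097959e-04]
 [ 2.42977504e-04 -2.66549829e-01  9.63821109e-01 -1.64835730e-01]
 [ 0.00000000e+00  0.00000000e+00  0.00000000e+00  1.00000000e+00]]
```

View pics/scene0.png

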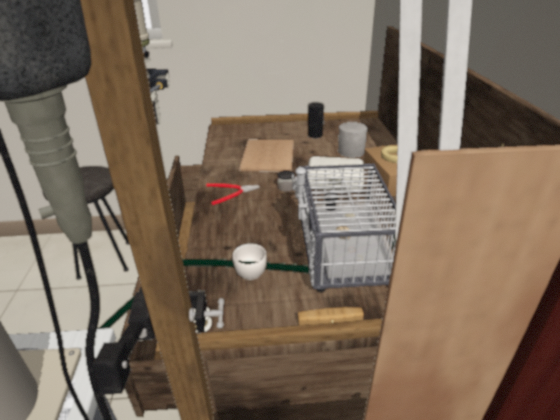

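View pics/top0.png

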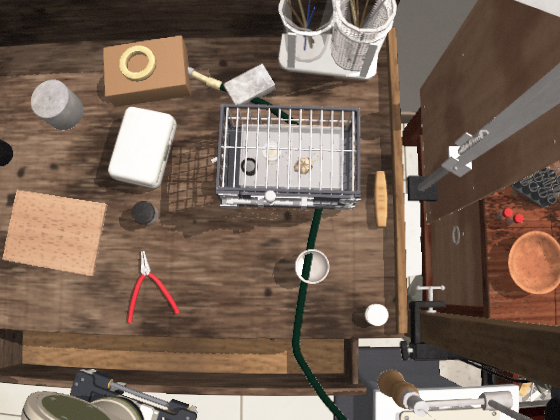

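The scene view shows the cage on the right and the cup at (250,262). In the top view the cage front rail runs along y≈200 px, with the knob near (270,196) and the cup near (312,267). I'll zoom in on the cage front.

```bash
cat > h.py <<'E'
import numpy as np,cv2
def ray(u,v,n,z):
    d=np.load(n+"0.npz");p=cv2.undistortPoints(np.array([[[u,v]]],float),d["K"],d["D"])[0,0]
    T=d["extrinsics"];R=T[:3,:3];o=-R.T@T[:3,3];r=R.T@np.array([p[0],p[1],1]);return o+r*(z-o[2])/r[2]
def proj(P,n):
    d=np.load(n+"0.npz");T=d["extrinsics"]
    return cv2.projectPoints(np.array([P],float),cv2.Rodrigues(T[:3,:3])[0],T[:3,3],d["K"],d["D"])[0][0,0]
E
python3 - <<'E'
import cv2
a=cv2.imread("pics/top0.png")[95:215,205:370];cv2.imwrite("pics/topc.png",cv2.resize(a,None,fx=4.8,fy=4.8,interpolation=cv2.INTER_CUBIC))
from h import *
print("knob",ray(270,195,"top",.19),"cup",ray(312,267,"top",.051))
for u,v in((220,208),(360,208),(220,106),(358,106)):print(ray(u,v,"top",.15))
E
```

```text
knob [0.52633976 0.37433028 0.19      ] cup [0.40556543 0.29228285 0.051     ]
[0.50899377 0.46794492 0.15      ]
[0.51020923 0.20816512 0.15      ]
[0.70854684 0.47379581 0.15      ]
[0.7101203  0.20702851 0.15      ]
```

View pics/topc.png

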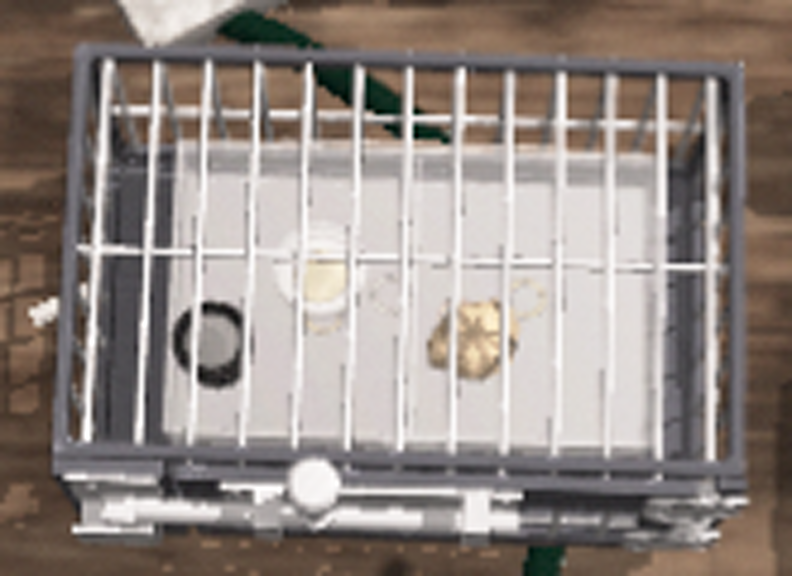

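Knob top is at crop (314,482), i.e. top-view pixel (270.4,195.4). The cage edges slope about 20/664, so its yaw is roughly -1.7°. Next I check how the forearm clears the handpiece and wire.

```bash
python3 - <<'E'
from h import *
f=lambda x,y:(205+x/4.8,95+y/4.8)
print("knob",ray(*f(314,482),"top",.192))
a=ray(*f(78,48),"top",.15);b=ray(*f(742,68),"top",.15);c=ray(*f(55,452),"top",.15);d=ray(*f(745,470),"top",.15)
for p,q in((a,b),(c,d)):print(p,q,np.linalg.norm(p-q),np.degrees(np.arctan2(-(p-q)[0],(p-q)[1])))
for P in((.23,.2,.33),(.23,.2,.52),(.23,.2,.73),(.23,.11,.73),(.177,.573,.219)):print(P,proj(P,"scene"),proj(P,"top"))
E
python3 -m inch --help 2>&1 | head -20
```

```text
knob [0.52521313 0.37353035 0.192     ]
[0.71059082 0.47143628 0.15      ] [0.70366613 0.20413434 0.15      ] 0.2673916176518043 -1.4839647989386804
[0.54456748 0.47550617 0.15      ] [0.5387384 0.2071808 0.15     ] 0.2683886795202373 -1.2444928863369327
(0.23, 0.2, 0.33) [119.00550354 154.75417636] [386.22247397 378.56189026]
(0.23, 0.2, 0.52) [86.98216888 19.93558938] [420.54191584 407.25996116]
(0.23, 0.2, 0.73) [  44.68540241 -184.75599849] [496.86490835 469.62049412]
(0.23, 0.11, 0.73) [   5.28679649 -208.5548979 ] [603.81461159 453.55695413]
(0.177, 0.573, 0.219) [145.60390139 130.06977383] [149.49357347 396.88814922]
invalid input: not JSON, or not a number
```

View pics/wrist0.png

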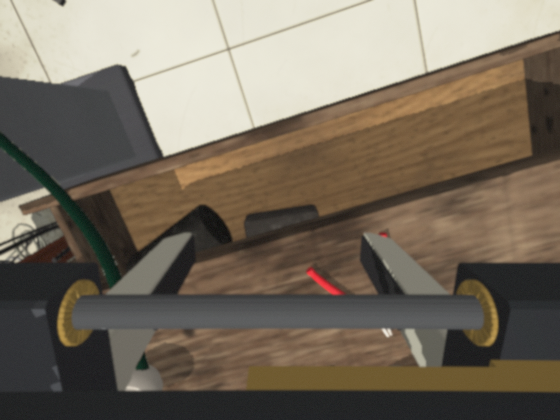

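The wrist view only shows the bench front and the red pliers at (330,285). In the top view the handpiece tip is the wooden handle near (390,382), to the right of the start pose. I'll move to a staging pose left of it and read the joints there to work out the forearm geometry.

```bash
python3 -m inch '[30,0,15,0,100, 60,0,33,0,100, 90,-2,33,2,100, 120,-5,33,5,100, 150,-8,33,8,100, 180,-13,33,11,100, 210,-13,33,14,100, 243,-13,33,16,100]' 30
python3 - <<'E'
from plant import robot
s=robot.read_state();print(s['q'],s['tool_pos'],s['orientation'],s['force'])
E
```

```text
t: 0.82
tool_pos: [0.4212, 0.5599, 0.2513]
orientation: [-0.027, -3.141, 0.001]
force: [-0.5, 0.9, 0.7]
opening: 0.093
gripper_force: 0.0
[ 8.52609282e-01  3.97608588e-01  1.11554726e+00  1.89732750e-04
  1.62907618e+00 -7.00737259e-01] [0.42115761 0.55986568 0.25133234] [-2.73875620e-02 -3.14091299e+00  5.68071488e-04] [-0.52507918  0.94547919  0.6677452 ]
```

Run:
```python
from plant import robot, read_camera
import cv2,numpy as np
t=read_camera("top")["image"];s=read_camera("scene")["image"]
c=np.vstack([t[60:],s[:240]])[:600];cv2.imwrite("pics/c1.png",c);print(c.shape)
```

```text
(600, 560, 3)
```

View pics/c1.png

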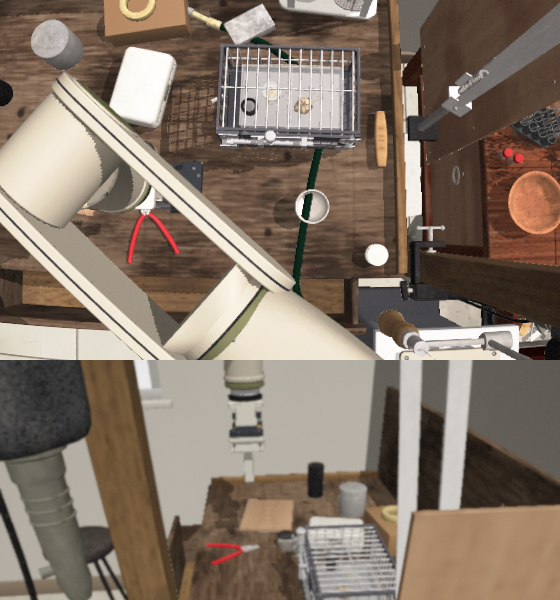

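The composite shows the wide forearm yoke (px ~0–300 in the top half). The wooden handpiece is at about (395,325), right beside the path. Straight down over the knob, the forearm would hit it, so I need to learn whether the arm can lean. I'll go to the edge of its reach in free space and see what the tool does there.

```bash
python3 -m inch '[0,0,40,0,100, 0,0,80,0,100, 25,33,100,0,100, 50,66,100,0,100, 75,99,100,0,100, 100,132,100,0,100, 125,165,100,0,100, 150,198,100,0,100,175,231,100,0,100, 200,264,100,0,100]'
python3 - <<'E'
from plant import robot
from h import *
s=robot.read_state();print(s['q'],s['tool_pos'],s['orientation'],s['force'])
for z in(.25,.3,.4,.5,.6,.7):print(z,proj((.421,.56,z),"scene"),proj((.421,.56,z),"top"))
E
```

```text
t: 1.75
tool_pos: [0.5158, 0.6866, 0.3095]
orientation: [0.032, 3.126, 0.035]
force: [-0.5, -0.4, 0.2]
opening: 0.0927
gripper_force: 0.0
[ 0.86582779  1.0761468   0.02882297  0.00257407  2.00967055 -0.68345592] [0.51576548 0.68656822 0.30953082] [0.03186437 3.12577388 0.03469324] [-0.45634684 -0.42949794  0.24099265]
0.25 [246.21438329 114.80208102] [155.94397666 250.69798338]
0.3 [244.94099622  94.10409353] [148.07287698 248.15869044]
0.4 [242.22312936  49.28690665] [129.05908956 241.98835433]
0.5 [239.26963834  -0.51578792] [103.98310686 233.76868826]
0.6 [236.08395921 -55.75510653] [ 69.56133625 222.32103005]
0.7 [ 232.69710249 -116.68061549] [ 19.92989646 205.42854615]
```

```bash
python3 -m inch '[0,0,0,0,100]'; python3 -m inch '[-25,-33,0,0,100,-50,-66,0,0,100]';  python3 - <<'E'
from plant import robot
from h import *
s=robot.read_state();print(s['q'],s['tool_pos'],s['orientation'],s['force'])
R=cv2.Rodrigues(np.array(s['orientation']))[0];print(R[:,2],R[:,1])
E
```

```text
t: 1.83
tool_pos: [0.5164, 0.6871, 0.3147]
orientation: [0.032, 3.121, 0.044]
force: [0.6, -0.2, 0.3]
opening: 0.0929
gripper_force: 0.0
t: 2.0
tool_pos: [0.5025, 0.6674, 0.3232]
orientation: [0.032, 3.116, 0.052]
force: [0.4, 0.6, 1.4]
opening: 0.0931
gripper_force: 0.0
[ 0.86305714  0.85805895  0.34608948  0.00241864  1.89546605 -0.68634525] [0.50250219 0.66739202 0.3232153 ] [0.03205365 3.11578483 0.05242958] [0.41745128 0.60781618 1.42506646]
[ 0.02554035  0.03337656 -0.99911646] [0.02013979 0.99922246 0.03389493]
```

```bash
python3 -m inch '[0,0,0,0,100,0,0,0,0,100]'; python3 -m inch '[-25,-33,0,0,100,-50,-66,0,0,100,-50,-66,0,0,100,-50,-66,0,0,100]';  python3 - <<'E'
from plant import robot
from h import *
s=robot.read_state();print(s['q'],s['tool_pos'],s['orientation'],s['force'])
R=cv2.Rodrigues(np.array(s['orientation']))[0];print(R[:,2],R[:,1])
E
```

```text
t: 2.17
tool_pos: [0.501, 0.6659, 0.3275]
orientation: [0.032, 3.115, 0.053]
force: [0.4, 0.3, 0.9]
opening: 0.0931
gripper_force: 0.0
t: 2.5
tool_pos: [0.4481, 0.5964, 0.323]
orientation: [0.032, 3.121, 0.043]
force: [0.8, -0.2, -1.6]
opening: 0.0931
gripper_force: 0.0
[ 0.85653434  0.50244518  0.85202832  0.00251212  1.753463   -0.69351599] [0.44808752 0.59642939 0.32295722] [0.03160064 3.12123887 0.04253429] [ 0.81044732 -0.22939292 -1.58672642]
[ 0.02017568  0.02704272 -0.99943065] [0.01996976 0.99942381 0.02744567]
```

The commanded pose follows the pose actually reached, so tilt gained at the reach limit stays. That gives me a way to lean the hand. I'll yaw first so the closing line is across the lean, then push outward at the limit with short calls and measure the tilt gained per call.

```bash
cat > st.py <<'E'
from plant import robot
from h import *
s=robot.read_state();R=cv2.Rodrigues(np.array(s['orientation']))[0];z=R[:,2];y=R[:,1]
print("t",s['t'],"q",np.round(s['q'],3),"tcp",np.round(s['tool_pos'],4),"gp",np.round(np.array(s['tool_pos'])-robot.grip_point_offset*z,4),"F",np.round(s['force'],1),"op",round(s['opening'],4),"gf",round(s['gripper_force'],1),
"tilt",round(float(np.degrees(np.arccos(-z[2]))),1),"az",round(float(np.degrees(np.arctan2(z[1],z[0])))),"y",np.round(y,2))
E
python3 -m inch '[10,14,0,7,100, 20,28,0,14,100, 25,33,0,21,100,30,40,0,28,100,40,53,0,35,100,50,66,0,42,100,60,80,0,49,100,75,99,0,54,100]' >/dev/null; python3 st.py
python3 -m inch '[25,33,0,0,100]'>/dev/null; python3 -m inch '[25,33,0,0,100]' >/dev/null;python3 st.py
python3 -m inch '[25,33,0,0,100]'>/dev/null; python3 -m inch '[25,33,0,0,100]' >/dev/null;python3 st.py
python3 -m inch '[25,33,0,0,100]'>/dev/null; python3 -m inch '[25,33,0,0,100]' >/dev/null;python3 st.py
```

```text
t 3.1667 q [ 0.852  1.07   0.021  0.036  2.015 -1.622] tcp [0.5163 0.6863 0.3194] gp [0.5163 0.6854 0.3382] F [-25.4 -33.1  49.3] op 0.0931 gf 0.0 tilt 2.8 az 91 y [-0.8   0.61  0.03]
t 3.3333 q [ 0.853  1.109  0.023  0.038  1.928 -1.618] tcp [0.5354 0.7118 0.2864] gp [0.5349 0.7102 0.3051] F [-0.3  0.2  0.8] op 0.0932 gf 0.0 tilt 5.1 az 72 y [-0.79  0.61  0.03]
t 3.5 q [ 0.855  1.13   0.022  0.041  1.845 -1.616] tcp [0.5533 0.7365 0.2712] gp [0.5521 0.734  0.2898] F [-0.6  0.   0.6] op 0.0932 gf 0.0 tilt 8.6 az 64 y [-0.79  0.61  0.03]
t 3.6667 q [ 0.856  1.156  0.022  0.044  1.761 -1.615] tcp [0.5707 0.7603 0.2524] gp [0.5688 0.7569 0.2708] F [1.  1.4 0.3] op 0.0929 gf 0.0 tilt 11.8 az 61 y [-0.79  0.61  0.03]
```

It works, at about 1.7° per call. I'll continue with a little upward shift so the height holds.

```bash
python3 -m inch '[22,30,18,0,100]'>/dev/null; python3 -m inch '[22,30,18,0,100]' >/dev/null;python3 st.py
python3 -m inch '[22,30,18,0,100]'>/dev/null; python3 -m inch '[22,30,18,0,100]' >/dev/null;python3 st.py
python3 -m inch '[22,30,18,0,100]'>/dev/null; python3 -m inch '[22,30,18,0,100]' >/dev/null;python3 -m inch '[22,30,18,0,100]'>/dev/null; python3 -m inch '[22,30,18,0,100]' >/dev/null;python3 st.py
```

```text
t 3.8333 q [ 0.858  1.144  0.022  0.047  1.714 -1.613] tcp [0.5805 0.7758 0.2683] gp [0.5779 0.7715 0.2864] F [0.3 0.7 0.6] op 0.0933 gf 0.0 tilt 15.2 az 59 y [-0.79  0.61  0.03]
t 4.0 q [ 0.859  1.13   0.022  0.049  1.662 -1.611] tcp [0.5908 0.7918 0.2875] gp [0.5876 0.7867 0.3053] F [ 0.2  0.3 -0.4] op 0.093 gf 0.0 tilt 18.9 az 58 y [-0.79  0.61  0.03]
t 4.3333 q [ 0.862  1.115  0.022  0.055  1.556 -1.607] tcp [0.6114 0.8233 0.3177] gp [0.6069 0.8165 0.3346] F [-0.2 -0.5  0.3] op 0.0931 gf 0.0 tilt 25.9 az 57 y [-0.79  0.61  0.03]
```

```bash
python3 -m inch '[22,30,18,0,100]'>/dev/null; python3 -m inch '[22,30,18,0,100]' >/dev/null;python3 -m inch '[22,30,18,0,100]'>/dev/null; python3 -m inch '[22,30,18,0,100]' >/dev/null;python3 st.py
python3 -m inch '[20,27,24,0,100]'>/dev/null; python3 -m inch '[20,27,24,0,100]' >/dev/null;python3 -m inch '[20,27,24,0,100]'>/dev/null; python3 -m inch '[20,27,24,0,100]' >/dev/null;python3 st.py
```

```text
t 4.6667 q [ 0.865  1.108  0.022  0.06   1.443 -1.605] tcp [0.632  0.8543 0.346 ] gp [0.6263 0.8459 0.3618] F [ 0.5 -1.1 -0.8] op 0.0926 gf 0.0 tilt 32.8 az 56 y [-0.79  0.61  0.04]
t 5.0 q [ 0.865  1.079  0.022  0.065  1.355 -1.603] tcp [0.6464 0.875  0.3961] gp [0.6396 0.8652 0.4106] F [-0.7 -0.4  0.1] op 0.093 gf 0.0 tilt 39.4 az 55 y [-0.8   0.61  0.04]
```

Tilt is about 40°. Now I retreat while yawing, so the hand leans left (tool pointing towards azimuth about -60°).

```bash
python3 -m inch '[-8,-15,-2,-5,100, -20,-40,-4,-12,100, -35,-68,-6,-19,100, -50,-96,-8,-26,100, -64,-125,-10,-33,100, -78,-155,-12,-40,100, -92,-185,-14,-47,100, -106,-215,-15,-54,100, -120,-240,-16,-61,100, -126,-255,-16,-68,100]'; python3 st.py
```

```text
t: 5.83
tool_pos: [0.5195, 0.6202, 0.3855]
orientation: [0.188, 2.446, 0.002]
force: [0.1, -0.2, -0.0]
opening: 0.0934
gripper_force: 0.0
t 5.8333 q [ 1.083  0.384  1.046 -0.629  1.426 -0.333] tcp [0.5195 0.6202 0.3855] gp [0.5076 0.6211 0.4   ] F [ 0.1 -0.2 -0. ] op 0.0934 gf 0.0 tilt 39.5 az -4 y [0.13 0.99 0.05]
```

```bash
python3 -m inch '[-1,-20,-5,-7,100, -3,-45,-10,-14,100, -5,-70,-15,-21,100, -7,-95,-20,-28,100, -8,-120,-27,-35,100, -9,-145,-34,-42,100, -10,-170,-40,-47,100, -10,-170,-40,-47,100]'; python3 st.py
```

```text
t: 6.5
tool_pos: [0.5129, 0.4489, 0.34]
orientation: [1.168, 2.205, -0.356]
force: [0.3, 0.6, -0.4]
opening: 0.0932
gripper_force: 0.0
t 6.5 q [ 0.979  0.492  0.986 -0.67   1.837  0.258] tcp [0.5129 0.4489 0.34  ] gp [0.5056 0.4582 0.3546] F [ 0.3  0.6 -0.4] op 0.0932 gf 0.0 tilt 39.0 az -52 y [0.82 0.57 0.05]
```

The tool is leaning left at 39° and q1 is 56°, clear of the handpiece. Next I hover over the knob and take one close look.

```bash
python3 -m inch '[4,-17,-20,0,80, 8,-34,-45,0,80, 12,-51,-70,0,80, 16,-68,-90,0,70, 19,-84,-105,0,70, 19,-84,-105,0,70]' >/dev/null; python3 st.py
python3 - <<'E'
from plant import robot, read_camera
from h import *
s=robot.read_state();c=read_camera("wrist");t=read_camera("top")["image"]
np.savez("w1.npz",K=c["K"],D=c["D"],M=c["mount"],p=s['tool_pos'],o=s['orientation'])
cv2.imwrite("pics/w1.png",c["image"]);cv2.imwrite("pics/t1.png",t)
# predicted knob top pixel
T=np.eye(4);T[:3,:3]=cv2.Rodrigues(np.array(s['orientation']))[0];T[:3,3]=s['tool_pos'];X=np.linalg.inv(T@c["mount"])
for P in((.525,.3735,.193),(.525,.3735,.175)):print(cv2.projectPoints(np.array([P]),cv2.Rodrigues(X[:3,:3])[0],X[:3,3],c["K"],c["D"])[0].ravel())
out=np.vstack([c["image"][:300],t[120:420]]);cv2.imwrite("pics/c2.png",out)
E
```

```text
t 7.0 q [ 0.888  0.361  1.351 -0.663  1.596  0.321] tcp [0.5306 0.3652 0.2314] gp [0.5232 0.3745 0.246 ] F [-1.  -0.7 -0.5] op 0.0656 gf 0.0 tilt 39.1 az -52 y [0.81 0.58 0.04]
[274.45898721 184.84155888]
[273.48030915 162.67371898]
```

View pics/c2.png

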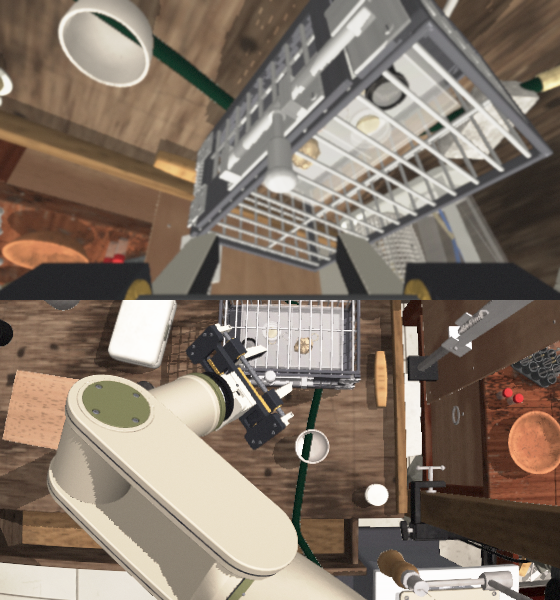

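In the wrist view the knob top is at (281,180) against a predicted (274,185), so about 4 mm off. In the top view the arm clears the handpiece at (395,565). I'll compute the correction.

Run:
```python
from h import *
d=np.load("w1.npz");T=np.eye(4);T[:3,:3]=cv2.Rodrigues(d['o'])[0];T[:3,3]=d['p'];W=T@d['M']
p=cv2.undistortPoints(np.array([[[281,180.]]]),d['K'],d['D'])[0,0];r=W[:3,:3]@[p[0],p[1],1];o=W[:3,3];print(o+r*(.195-o[2])/r[2])
```

```text
[0.5240676  0.38134021 0.195     ]
```

```bash
python3 -m inch '[1,2,-25,0,60, 1,2,-50,0,50, 1,2,-68,0,45, 1,2,-68,0,40, 1,2,-68,0,40]' 8 >/dev/null; python3 st.py
python3 - <<'E'
from plant import read_camera
import cv2
cv2.imwrite("pics/w2.png",read_camera("wrist")["image"])
E
```

```text
t 7.5167 q [ 0.892  0.425  1.398 -0.664  1.513  0.39 ] tcp [0.5304 0.3686 0.164 ] gp [0.523  0.3779 0.1786] F [-0.4 -0.   0.7] op 0.0386 gf 0.0 tilt 39.1 az -52 y [0.81 0.58 0.04]
```

View pics/w2.png

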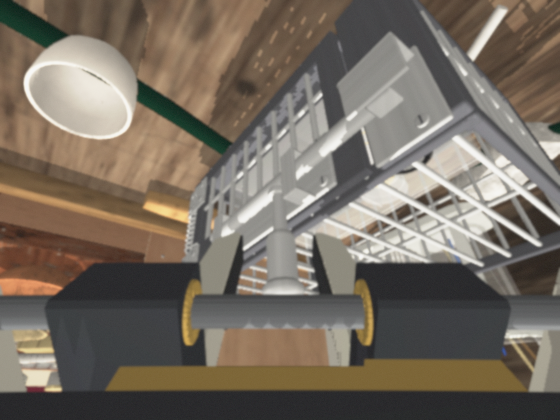

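The knob stem sits at u≈282, between the finger tips at 240 and 318, so it is centred. I'll close gently first, then firm up.

```bash
python3 -m inch '[0,0,0,0,25, 0,0,0,0,12, 0,0,0,0,5, 0,0,0,0,0,0,0,0,0,0,0,0,0,0,0]' 8 >/dev/null; python3 st.py;python3 -m inch '[0,0,0,0,0,0,0,0,0,0,0,0,0,0,0]' 25 >/dev/null; python3 st.py
```

```text
t 8.0667 q [ 0.891  0.423  1.399 -0.665  1.512  0.391] tcp [0.531  0.368  0.1649] gp [0.5236 0.3773 0.1795] F [0.3 1.2 6.3] op 0.0182 gf 7.6 tilt 39.1 az -52 y [0.81 0.58 0.04]
t 8.3167 q [ 0.891  0.422  1.399 -0.665  1.512  0.391] tcp [0.5309 0.3679 0.165 ] gp [0.5236 0.3772 0.1796] F [2.1 1.7 6.5] op 0.0172 gf 24.2 tilt 39.2 az -52 y [0.81 0.58 0.04]
```

```bash
python3 -m inch '[0,0,2,0,0, 0,0,4,0,0, 0,0,6,0,0, 0,0,8,0,0, 0,0,10,0,0, 0,0,10,0,0]' 30 >/dev/null; python3 st.py
```

```text
t 8.8167 q [ 0.89   0.414  1.394 -0.664  1.524  0.381] tcp [0.5305 0.3674 0.1732] gp [0.5231 0.3767 0.1878] F [ 5.7 -0.3 -0.3] op 0.0169 gf 29.3 tilt 39.1 az -52 y [0.81 0.58 0.04]
```

```bash
python3 -m inch '[0,0,2,0,0, 0,0,2,0,0]' >/dev/null; python3 st.py;python3 -m inch '[0,-2,0,0,0, 0,-4,0,0,0,0,-7,0,0,0,0,-7,0,0,0]' >/dev/null; python3 st.py
```

```text
t 8.9833 q [ 0.89   0.413  1.392 -0.663  1.527  0.379] tcp [0.5304 0.3674 0.1751] gp [0.5231 0.3767 0.1897] F [ 5.9  0.2 -0.7] op 0.0168 gf 29.3 tilt 39.1 az -52 y [0.81 0.58 0.04]
t 9.3167 q [ 0.884  0.398  1.412 -0.665  1.52   0.376] tcp [0.5302 0.3602 0.1751] gp [0.5229 0.3695 0.1897] F [ 5.7  0.1 -1.7] op 0.0174 gf 29.3 tilt 39.1 az -52 y [0.81 0.58 0.04]
```

```bash
python3 -m inch '[0,-4,0,0,0, 0,-8,0,0,0, 0,-12,0,0,0, 0,-16,0,0,0, 0,-20,0,0,0, 0,-24,0,0,0, 0,-28,0,0,0, 0,-31,0,0,0, 0,-31,0,0,0]' >/dev/null; python3 st.py
```

```text
t 10.0667 q [ 0.853  0.333  1.492 -0.671  1.489  0.363] tcp [0.5301 0.3289 0.1754] gp [0.5228 0.3382 0.19  ] F [ 1.3 -1.1 -1.2] op 0.0172 gf 29.3 tilt 39.1 az -52 y [0.81 0.58 0.04]
```

The bolt is drawn about 38 mm with low forces. I now swing the gate along the arc about the hinge, at (0.532, 0.222).

```bash
python3 -m inch '[-4,0,0,0,0, -8,-1,0,0,0, -12,-2,0,0,0, -16,-3,0,0,0, -20,-3,0,0,0, -25,-5,0,0,0, -30,-7,0,0,0, -35,-8,0,0,0, -39,-10,0,0,0,-39,-10,0,0,0]' >/dev/null; python3 st.py
python3 -m inch '[-4,-2,0,0,0, -8,-4,0,0,0, -12,-6,0,0,0, -15,-8,0,0,0, -18,-10,0,0,0, -18,-10,0,0,0,-18,-10,0,0,0]' >/dev/null; python3 st.py
python3 - <<'E'
from plant import read_camera
import cv2,numpy as np
t=read_camera("top")["image"];s=read_camera("wrist")["image"]
cv2.imwrite("pics/c3.png",np.vstack([s[:300],t[100:400]]))
E
```

```text
t 10.9 q [ 0.893  0.254  1.587 -0.664  1.498  0.402] tcp [0.4902 0.3203 0.1754] gp [0.4828 0.3296 0.19  ] F [ 1.   6.4 -2.3] op 0.0155 gf 31.3 tilt 39.0 az -52 y [0.81 0.58 0.04]
t 11.4833 q [ 0.906  0.208  1.64  -0.66   1.499  0.417] tcp [0.4722 0.3113 0.1753] gp [0.4649 0.3205 0.1899] F [-1.6 10.  -0.8] op 0.0155 gf 31.1 tilt 39.0 az -52 y [0.81 0.58 0.04]
```

View pics/c3.png

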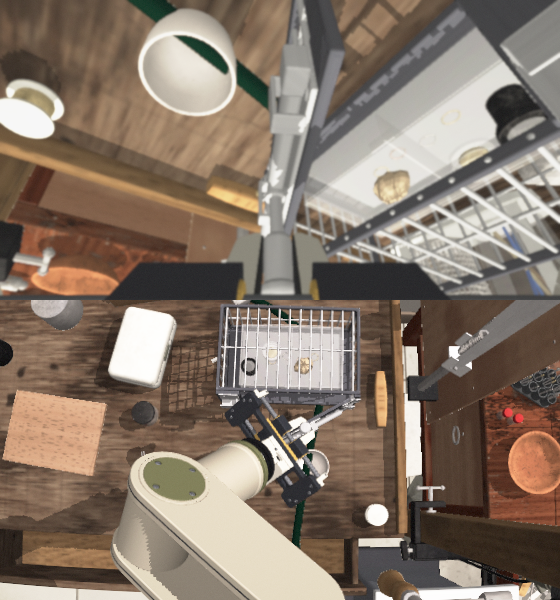

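The wrist view shows the gate swung out with the knob still between the fingers. The cup stands clear: its edge is at u≈236 and the gate is at ≈270 or more. Knob and hinge positions give an opening of about 30°. I'll let it settle and check.

```bash
python3 -m inch '[0,0,0,0,0,0,0,0,0,0,0,0,0,0,0,0,0,0,0,0]' >/dev/null; python3 st.py; python3 -c "
from plant import job
print(job.close_job())"
```

```text
t 11.9167 q [ 0.906  0.208  1.639 -0.66   1.499  0.417] tcp [0.4723 0.3114 0.1753] gp [0.465  0.3206 0.1899] F [-2.   9.1 -2. ] op 0.0155 gf 31.1 tilt 39.0 az -52 y [0.81 0.58 0.04]
the job is handed in; nothing more can be done
None
```

I handed the job in at about 12 s: the bolt was lifted and drawn back about 38 mm over the lip with low forces, and the gate is held about 30° open by the grip on the knob. The cup showed no contact in the last picture; the hand-in returned no verdict.

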